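# Reset the tripped over-temperature cut-out of the vial heater

### The arm

A 6-joint arm with a two-finger parallel gripper is mounted at the origin on a cart in front of the work surface, level with it; the furniture and walls round the work are solid. World frame = base frame: x ahead of the robot, y to its left, z up, the work surface at z = 0. Lengths are in mm, angles in rad, forces in N, time in s.
With the tool pointing down it reaches from about 300 to 875 mm from the base axis. Payload 6.4 kg.
Tool frame: the origin (TCP) lies on the centre line of the jaws, within the pads' length; the fingertips stand 25 mm ahead of it and the grasp point (between the pads) lies 6 mm ahead of it; z points along the fingers, y is the line along which they close (so a half turn about z gives the same grasp; the last joint's range is limited). The gripper opens to 88 mm and grips with 3 to 60 N. Pads are 18 mm wide; open, the fingers measure 123 mm over their backs; the gripper's body (75 mm by 187 mm) begins 45 mm behind the grasp point.
Start: joints at [-1.317, 0.181, 1.607, -0, 1.354, -0.206], TCP at [255.185, -515.288, 263.714] pointing down, gripper open.
Joint ranges: [-2.99, 2.99], [-0.89, 2.07], [0.3, 2.58], [-1.14, 4.28], [0, 2.63], [-3.12, 3.12]. Speed limits (rad/s): [2.57, 2.57, 3.01, 3.14, 3.14, 3.14].

### API

Orientations are given as a 3x3 rotation matrix whose columns are the frame's x, y, z axes.
In Python, from station import r gives the robot as it stands.
- The arm moves only by the shell command python3 -m creep 'ROWS' [FORCE]. ROWS is JSON, a list of rows, each a list of 5 numbers: the shift along the tool's x, y, z in m, then the turn about the tool's z in rad, then the opening in per cent of the stroke, from 0 (shut) to 100 (fully open). A call has exactly 10 rows; each row shifts and turns the commanded pose from where the row before left it, along the tool's axes as they then stand; what a row does not reach is not made up. A row lasts 1/12 s, in which the tool goes at most 41.7 mm and 7.16 degrees, less where a joint would pass 70% of its speed; a pose out of reach is approached as far as the arm can. A call is refused whole if a number of a shift passes 0.0417 or a number of a turn 0.125, either way. A call with a gripper value outside its range is refused whole. The fingers move at their own pace and stop on an object; FORCE is the grip in N (left out, the last holds). Time passes only in rows, so rows that do not move let the fingers close, or fill a call up. It gives the time, the measured TCP pose, the force, the opening and the grip force at its end, in the units of the state.
- r.get_obs(): the state, without advancing time (a new reading comes with each control period).
- r.grab_frame(name): name is "scene" or "top" or "wrist"; returns a dict with "color" (480x640x3 uint8, red, green, blue), "depth" (480x640 float32, mm along the optical axis (not along the pixel's ray), 0 where there is no reading), "fx", "fy", "cx", "cy" (pixels), "dist" ([k1, k2, p1, p2, k3] as OpenCV has them; the pictures are not rectified), "R" (3x3) and "t" (3): a world point X has camera coordinates R X + t. Camera axes: x right, y down, z forward; pixel columns grow to the right and rows downward; lengths in mm; the calibration is good to about 2 mm. A picture is of the moment at which its call begins.
- r.hand_in(): hands the job in; it is judged then, once.
The state is a dict: "time_s": time; "joint_positions": joint angles; "dq": joint speeds; "effort": joint torques, N m; "eef_pos": TCP position; "tool_rot": TCP orientation; "force": force on the tool from outside, world axes, zero at the start; "ft_torque": the same for the moment, N m; "opening": finger opening in mm; "gripper_force": force on a finger pad.
Only numpy, scipy, OpenCV 4.12 (cv2) and the standard library are available. Lean on these libraries where they do the work, as an engineer would, in place of code of your own. Each camera call takes 0.05 s, during which the arm holds its last target. There are 200 camera calls.

### The job

The over-temperature cut-out of the vial heater has tripped. Using only the fingers, push the sliding shutter on its front deck fully open by the ridge, reach down into the well beneath and press the sunken reset key until it snaps down and stays down, then push the shutter fully shut over the well again. Pick nothing up, do not shove the heater along the bench, and leave the vials in its block and the things around it as they stand.

Things in the scene. Friction and masses are not known exactly. Their poses are not given: they have to be found in the camera images.
- heater: white bench heater for vials, 190 mm deep (x), 200 wide (y), about 4 kg, loose on rubber feet (slides if pushed sideways with some 15 N or more). Origin: centre of its underside, z up, x from its front (display face) to its rear. Front half: level deck 58 mm high (x -95 to -5) with the shutter. Rear half: metal block 68 mm high; the vials in it reach 82 mm. Front knob and keys play no part.
- well_mouth (a point): centre of the well's mouth, in the plane of the deck (z 58 mm on the heater, x -50, y -35); axes as the heater's. The well is a rectangular pit, 32 mm along x, 52 mm along y and 28 mm deep, with straight walls; the shutter covers it when shut and is quite clear of it when open.
- shutter (a joint): travel of the grey shutter, m: 0 = shut over the well, 0.060 = fully open against its stop, towards the heater's +y. It stays where it is left; it slides with about 1.5 N. Plate 47 mm along x, 68 mm along y, its top 62 mm above the bench; it runs between two rails along y, 48 mm apart, tops 65 mm above the bench, with equally low end stops.
- shutter_ridge (a point): top centre of the thumb ridge across the middle of the shutter, 72 mm above the bench; it moves with the shutter. The ridge is 36 mm long (x), 6 mm thick (y) and stands 10 mm above the plate: push on its side faces to slide the shutter.
- reset_key (a joint): travel of the reset key, m, positive downwards: 0 = popped up (tripped), 0.006 = fully down. Over-centre latch: it resists with up to about 3 N, snaps down past 0.003 and then stays down; let go earlier and it springs up again.
- key_top (a point): top centre of the reset key, a round pale button 21 mm across in the middle of the well; 14 mm below the well's mouth when popped up, 20 mm below it when down.
- vial_a: small glass vial with cap, 12 mm across, 32 mm tall, standing upright 18 mm deep in a hole of the heater's block; origin at its underside. Leave it alone.
- vial_b: small glass vial with cap, 12 mm across, 32 mm tall, standing upright 18 mm deep in a hole of the heater's block; origin at its underside. Leave it alone.
- vial_c: small glass vial with cap, 12 mm across, 32 mm tall, standing upright 18 mm deep in a hole of the heater's block; origin at its underside. Leave it alone.
- rack: dark blue-grey rack of vials, 60 x 200 x 45 mm, loose on the bench; origin at the centre of its underside. Leave it alone.
- beaker: small glass beaker, 52 across, 70 tall mm, loose on the bench; origin at the centre of its underside. Leave it alone.
- tape: roll of yellow tape lying flat, 77 across, 18 high mm, loose on the bench; origin at the centre of its underside. Leave it alone.
- syringe: thin glass syringe lying down, 171 long mm, loose on the bench; origin at the centre of its underside. Leave it alone.
- marker: marker pen lying down, 128 long mm, loose on the bench; origin at the centre of its underside. Leave it alone.
- mouse: black computer mouse, 112 x 60 x 40 mm, loose on the bench; origin at the centre of its underside. Leave it alone.

How it is judged (in metres and radians):
On the way, in this order (a step that is already met when the one before it is completed fails the run):
1. the shutter is pushed open (value of joint shutter above 0.055 m), for 0.2 s.
2. the reset key is pressed down past its snap (value of joint reset_key above 0.0048 m), for 0.2 s.
3. the shutter is pushed shut (value of joint shutter below 0.004 m), for 0.2 s.
At the end, for the whole second after the job is handed in: The reset key stays down (at least 4.8 of its 6 mm), the shutter is shut to within 4 mm, the heater stands at rest within 20 mm of where it was, and the three vials stand in their holes (value of joint reset_key above 0.0048 m and value of joint shutter below 0.004 m and distance of heater from where it was at the start of the episode below 0.02 m and linear speed of heater below 0.02 m/s and angle between each of vial_a, vial_b, vial_c's own z axis and vertical below 0.3 rad and z of each of vial_a, vial_b, vial_c in the frame of heater below 0.056 m); the robot touches nothing.
It fails at once if the heater is shoved more than 20 mm along the bench (distance of heater from where it was at the start of the episode above 0.02 m).
It fails at once if the heater is lifted or tipped (height (world z) of heater above 0.01 m or angle between heater's own z axis and vertical above 0.1 rad).
It fails at once if a vial is lifted or knocked in its hole (z of any of vial_a, vial_b, vial_c in the frame of heater above 0.058 m or angle between any of vial_a, vial_b, vial_c's own z axis and vertical above 0.35 rad).
It fails at once if a thing beside the heater is moved more than 20 mm (distance of any of rack, beaker, tape, syringe, marker, mouse from where it was at the start of the episode above 0.02 m).
It also fails if it takes over 53 s, if anything falls off the work surface, if the arm or the gripper's body presses on something with over 40 N, if the wrist force passes 120 N, or if a joint passes its speed limit or range.

## Working session

There is one attempt and no reset: what is moved stays moved. The work goes in short steps, Python scripts to look and compute and a shell command to move; the robot and the scene stay as the last step left them, time stands still between calls to the robot, and variables do not carry over. Pictures are saved under pics/ and viewed, at most 10 in all, crops included, and the job is handed in when it is done.

```bash
mkdir -p pics; ls; python3 - <<'E'
from station import r
import cv2,numpy as np
o=r.get_obs();print(o['time_s'],o['eef_pos'],o['tool_rot'],o['opening'])
for n in ['top','scene']:
    f=r.grab_frame(n);cv2.imwrite(f'pics/{n}0.png',f['color'][:,:,::-1]);np.savez(f'{n}0.npz',**f)
    print(n,f['fx'],f['dist'],f['R'],f['t'],(f['depth']>0).mean())
E
```

```text
pics
0.0 [ 255.04774446 -514.79441088  262.82821319] [[ 8.96153604e-01  4.43743743e-01 -4.57044276e-04]
 [ 4.43743848e-01 -8.96152075e-01  1.69020321e-03]
 [ 3.40435921e-04 -1.71749228e-03 -9.99998467e-01]] 88.1617654062246
top 603.7665167855928 [-0.18641259  0.          0.          0.          0.        ] [[ 0.02131257 -0.9994151  -0.02674379]
 [-0.99895359 -0.02020478 -0.04103041]
 [ 0.04046606  0.02759027 -0.99879992]] [-170.21170065  516.80275855 1242.16115943] 0.9959798177083333
scene 596.2832253821696 [-0.20368702  0.          0.          0.          0.        ] [[-0.69105114 -0.72274229 -0.00958726]
 [-0.49672343  0.48449496 -0.7200906 ]
 [ 0.5250849  -0.49285721 -0.69381382]] [219.3392858  394.59075909 965.31760479] 0.9960188802083333
```

View pics/top0.png

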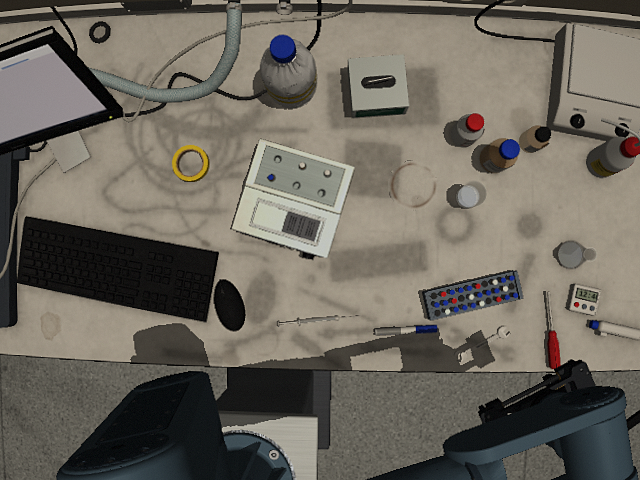

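View pics/scene0.png

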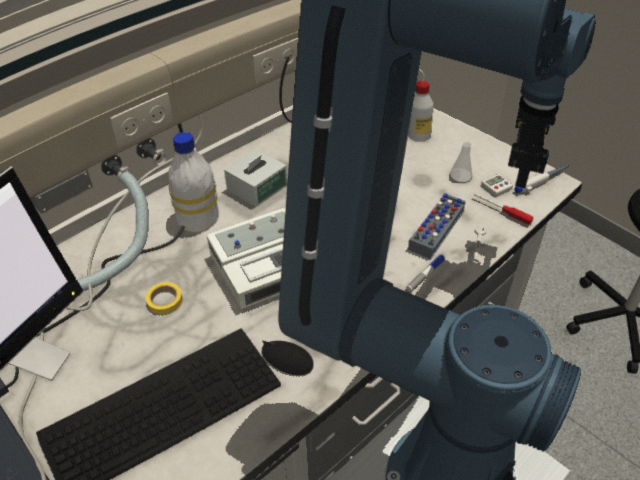

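The top view shows the heater centred at about (293,198), its front edge towards the robot, with the dark shutter at (302,224). The tape, mouse, syringe and marker lie clear of it. Next I'll measure it with the top depth image and a crop.

```bash
cat > h.py <<'E'
import numpy as np,cv2
def K(f): return np.array([[f['fx'],0,f['cx']],[0,f['fy'],f['cy']],[0,0,1.]])
def rays(f,px):
    u=cv2.undistortPoints(np.float64(px).reshape(-1,1,2),K(f),f['dist']).reshape(-1,2)
    return np.c_[u,np.ones(len(u))]
def onplane(f,px,z):
    d=rays(f,px)@f['R']; c=-f['R'].T@f['t']
    return c+d*((z-c[2])/d[:,2])[:,None]
def cloud(f,box):
    x0,y0,x1,y1=box; v,u=np.mgrid[y0:y1,x0:x1]; px=np.c_[u.ravel(),v.ravel()]
    d=f['depth'][v.ravel(),u.ravel()]
    return px,(rays(f,px)*d[:,None]-f['t'])@f['R'],d>0
def proj(f,X): return cv2.projectPoints(np.float64(X).reshape(-1,1,3),cv2.Rodrigues(np.float64(f['R']))[0],np.float64(f['t']),K(f),f['dist'])[0].reshape(-1,2)
E
python3 - <<'E'
from h import *
f=dict(np.load('top0.npz'))
px,P,ok=cloud(f,(215,125,370,270))
m=ok&(P[:,2]>45)&(P[:,2]<90)
print('bench z',np.median(P[ok&(P[:,2]<20)][:,2]), np.histogram(P[m][:,2],np.arange(45,92,2)))
mask=np.zeros((480,640),np.uint8);mask[px[m][:,1],px[m][:,0]]=255
mask=cv2.morphologyEx(mask,cv2.MORPH_OPEN,np.ones((5,5)))
c=max(cv2.findContours(mask,0,2)[0],key=cv2.contourArea)
q=[tuple(p) for p in c[:,0]]; idx={tuple(p):i for i,p in enumerate(px)}
W=np.array([P[idx[p]] for p in q])[:,:2].astype(np.float32)
print(cv2.minAreaRect(W),cv2.boxPoints(cv2.minAreaRect(W)))
# shutter dark mask on deck
g=cv2.cvtColor(f['color'],cv2.COLOR_RGB2GRAY)
s=((g<110)*255).astype(np.uint8); s2=np.zeros_like(s); s2[200:250,275:330]=s[200:250,275:330]
s2=cv2.morphologyEx(s2,cv2.MORPH_OPEN,np.ones((3,3)))
c=max(cv2.findContours(s2,0,2)[0],key=cv2.contourArea)
W=onplane(f,c[:,0],62)[:,:2].astype(np.float32); print('shutter',cv2.minAreaRect(W),cv2.boxPoints(cv2.minAreaRect(W)))
cv2.imwrite('pics/crop0.png',cv2.resize(f['color'][125:270,215:370,::-1],None,fx=4,fy=4,interpolation=cv2.INTER_CUBIC))
E
```

```text
bench z 0.5878477752807238 (array([  20,   40,   80,   68,  187,  593, 1048, 1044,  727,  717, 1260,
       1618, 1354,  549,  132,   18,   13,   13,   29,   16,   11,    0,
          0]), array([45, 47, 49, 51, 53, 55, 57, 59, 61, 63, 65, 67, 69, 71, 73, 75, 77,
       79, 81, 83, 85, 87, 89, 91]))
((601.3801879882812, -102.46278381347656), (201.18472290039062, 193.38491821289062), 73.81390380859375) [[ 480.47955  -172.114   ]
 [ 666.1989   -226.0216  ]
 [ 722.2808    -32.81157 ]
 [ 536.56146    21.096039]]
shutter ((545.3447875976562, -119.44009399414062), (67.22869873046875, 41.92083740234375), 74.14556121826172) [[ 515.9985   -146.04945 ]
 [ 556.32465  -157.50198 ]
 [ 574.6911    -92.830734]
 [ 534.3649    -81.378204]]
```

View pics/crop0.png

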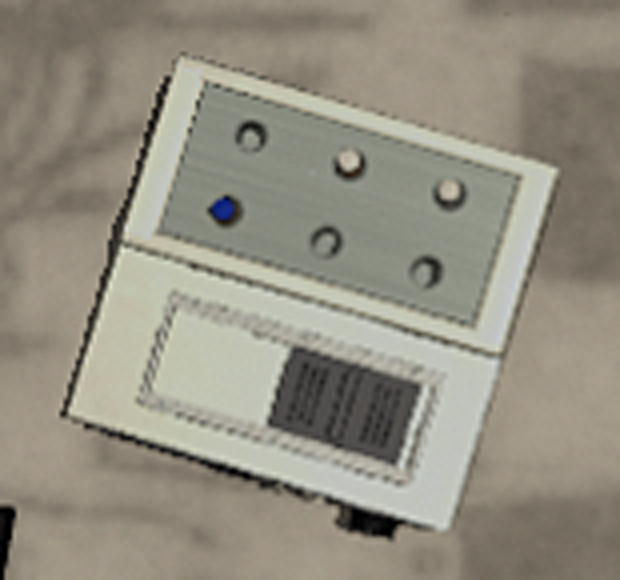

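The crop shows the shutter shut at crop (345,405), on the right (-y) side of the deck. The heater's yaw is about -16.2°. I'll drive over it with the fingers straddling the ridge line, then refine with the wrist camera.

```bash
python3 -m creep '[[0.0217,-0.0113,0,0,100],[0.0217,-0.0113,0,0,100],[0.0217,-0.0113,0,0,100],[0.0217,-0.0113,0,0,100],[0.0217,-0.0113,0,0,100],[0.0217,-0.0113,0,0,100],[0.0217,-0.0113,0,0,100],[0.0217,-0.0113,0,0,100],[0.0217,-0.0113,0,0,100],[0.0217,-0.0113,0,0,100]]' 10
python3 -m creep '[[0.0217,-0.0113,0,0,40],[0.0217,-0.0113,0,0,40],[0.0217,-0.0113,0,0,40],[0.0217,-0.0113,0,0,40],[0.0217,-0.0113,0,0,40],[0.0217,-0.0113,0,0,40],[0.0217,-0.0113,0,0,40],[0.0217,-0.0113,0,0,40],[0.0217,-0.0113,0,0,40],[0.0217,-0.0113,0,0,40]]'
python3 -m creep '[[0,0,0,0.093,40],[0,0,0,0.093,40],[0,0,0,0.093,40],[0,0,0,0.093,40],[0,0,0,0.093,40],[0,0,0,0.093,40],[0,0,0,0.093,40],[0,0,0,0.093,40],[0,0,0,0,40],[0,0,0,0,40]]'
python3 - <<'E'
from station import r
from h import *
o=r.get_obs();print(o['time_s'],o['joint_positions'],o['eef_pos'],o['tool_rot'],o['opening'],o['force'])
f=r.grab_frame('wrist');np.savez('w1.npz',**f);cv2.imwrite('pics/w1.png',f['color'][:,:,::-1])
for p in [(545,-119.4,72),(537,-146,62)]: print(proj(f,p))
E
```

```text
time_s: 0.93
eef_pos: [399.9, -316.4, 263.3]
tool_rot: [[0.896, 0.444, -0.0], [0.444, -0.896, 0.001], [-0.0, -0.001, -1.0]]
force: [-0.1, -0.3, 1.0]
opening: 88.2
gripper_force: 0.0
time_s: 1.77
eef_pos: [544.2, -119.0, 263.3]
tool_rot: [[0.896, 0.444, -0.001], [0.444, -0.896, 0.0], [-0.001, -0.001, -1.0]]
force: [0.4, -0.2, 0.1]
opening: 35.4
gripper_force: 0.0
time_s: 2.6
eef_pos: [543.6, -120.1, 263.4]
tool_rot: [[0.961, -0.278, -0.001], [-0.278, -0.961, 0.0], [-0.001, -0.0, -1.0]]
force: [-0.0, -0.5, -0.1]
opening: 35.2
gripper_force: 0.0
2.6 [-4.30587896e-01  1.40993395e-01  1.65334123e+00  5.10894003e-05
  1.34797920e+00  1.42164089e+00] [ 543.62681948 -120.05708611  263.35006602] [[ 9.60655220e-01 -2.77742948e-01 -6.34539773e-04]
 [-2.77742776e-01 -9.60655417e-01  3.46296298e-04]
 [-7.05755425e-04 -1.56432509e-04 -9.99999739e-01]] 35.240348164108376 [-0.0171446  -0.47090595 -0.09739788]
[[316.59647106 205.7744356 ]]
[[349.19232956 203.04681409]]
```

View pics/w1.png

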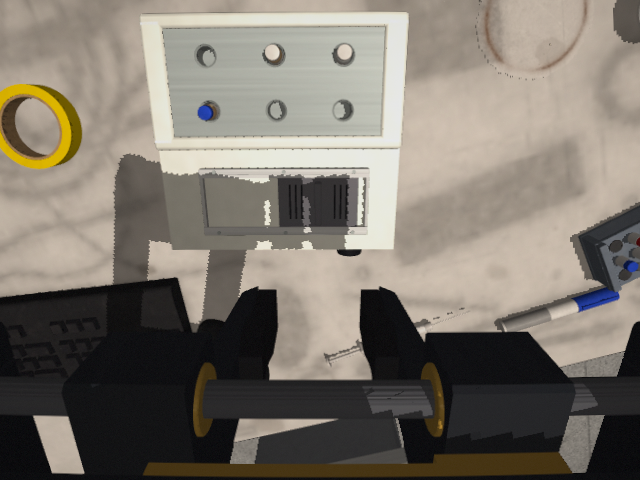

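The wrist view is square with the heater. The shutter spans about columns 279–357 and rows 178–228, with the ridge near (318,203), close to the predicted (317,206).

```bash
python3 - <<'E'
from h import *
f=dict(np.load('w1.npz'));
T=np.array([[ .96065522,-.27774295],[-.27774278,-.96065542]]); p0=np.array([543.63,-120.06])
def rel(px,z): 
    X=onplane(f,px,z)[:,:2]; return X.round(1).tolist(), ((X-p0)@T).round(1).tolist()
# heater outline: front deck edge z58 (edges), rear block edge z68
print('deck front L,R',rel([(173,250),(394,249)],58)); print('rear corners',rel([(142,15),(408,13)],68))
print('shutter',rel([(279,178),(279,228),(357,178),(357,232)],62)); print('rails',rel([(203,169),(203,234),(368,169),(368,234)],65))
cv2.imwrite('pics/w1c.png',cv2.resize(f['color'][140:260,180:380,::-1],None,fx=4,fy=4,interpolation=cv2.INTER_CUBIC))
E
```

```text
deck front L,R ([[537.9, 18.1], [483.4, -174.0]], [[-43.9, -131.1], [-42.9, 68.6]])
rear corners ([[718.4, -36.7], [664.9, -223.5]], [[144.7, -128.6], [145.2, 65.7]])
shutter ([[574.2, -95.1], [532.3, -81.5], [556.1, -157.8], [509.8, -145.9]], [[22.5, -32.5], [-21.6, -33.9], [22.4, 32.7], [-25.3, 34.3]])
rails ([[599.4, -37.6], [546.3, -16.7], [561.5, -168.2], [506.4, -154.7]], [[30.7, -94.7], [-26.1, -100.1], [30.5, 41.3], [-26.1, 43.6]])
```

View pics/w1c.png

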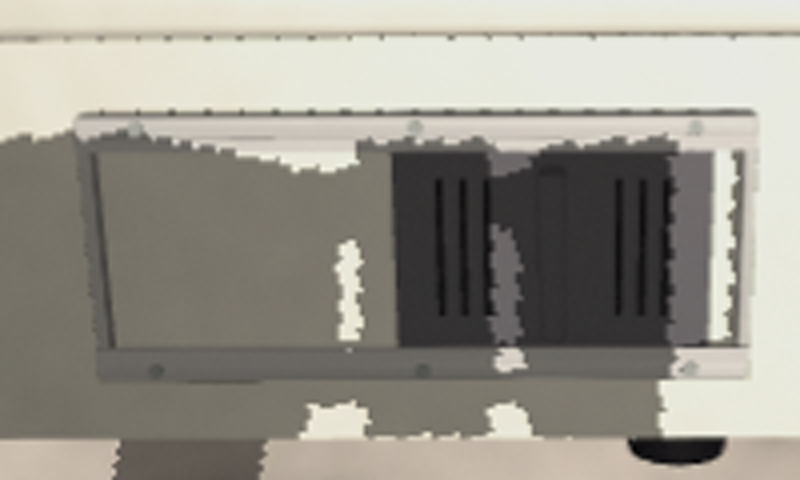

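The crop shows the ridge at crop columns 538–568, so full-frame column 318, which is directly under the tool. I'll descend to straddle it.

```bash
python3 -m creep '[[0,0,0.018,0,40],[0,0,0.018,0,40],[0,0,0.018,0,40],[0,0,0.018,0,40],[0,0,0.018,0,40],[0,0,0.018,0,40],[0,0,0.018,0,40],[0,0,0.018,0,40],[0,0,0.016,0,40],[0,0,0.005,0,40]]'
python3 -m creep '[[0,0,0.003,0,40],[0,0,0.003,0,40],[0,0,0.0005,0,40],[0,0,0,0,40],[0,0,0,0,40],[0,0,0,0,40],[0,0,0,0,40],[0,0,0,0,40],[0,0,0,0,40],[0,0,0,0,40]]'
```

```text
time_s: 3.48
eef_pos: [542.2, -119.5, 96.0]
tool_rot: [[0.96, -0.278, -0.004], [-0.278, -0.96, 0.002], [-0.004, -0.001, -1.0]]
force: [-0.3, 0.2, -0.2]
opening: 35.3
gripper_force: 0.0
time_s: 4.32
eef_pos: [543.8, -120.2, 92.3]
tool_rot: [[0.96, -0.28, 0.0], [-0.28, -0.96, -0.0], [0.0, 0.0, -1.0]]
force: [0.5, -0.1, -0.5]
opening: 35.2
gripper_force: 0.0
```

```bash
python3 -m creep '[[0,-0.006,0.001,0,40],[0,-0.007,0,0,40],[0,-0.007,0,0,40],[0,-0.007,0,0,40],[0,-0.007,0,0,40],[0,-0.007,0,0,40],[0,-0.007,0,0,40],[0,-0.007,0,0,40],[0,-0.006,0,0,40],[0,-0.004,0,0,40]]'
python3 - <<'E'
from station import r
from h import *
f=r.grab_frame('top');cv2.imwrite('pics/t2.png',cv2.resize(f['color'][125:270,215:370,::-1],None,fx=4,fy=4,interpolation=cv2.INTER_CUBIC))
f=r.grab_frame('wrist');cv2.imwrite('pics/w2.png',f['color'][:,:,::-1])
print(r.get_obs()['force'])
E
```

```text
time_s: 5.15
eef_pos: [562.1, -56.8, 91.1]
tool_rot: [[0.96, -0.28, -0.0], [-0.28, -0.96, 0.0], [-0.001, -0.0, -1.0]]
force: [-2.1, -1.1, 0.2]
opening: 35.7
gripper_force: 0.8
[ 0.59296468 -1.11151623 -0.51673529]
```

View pics/w2.png

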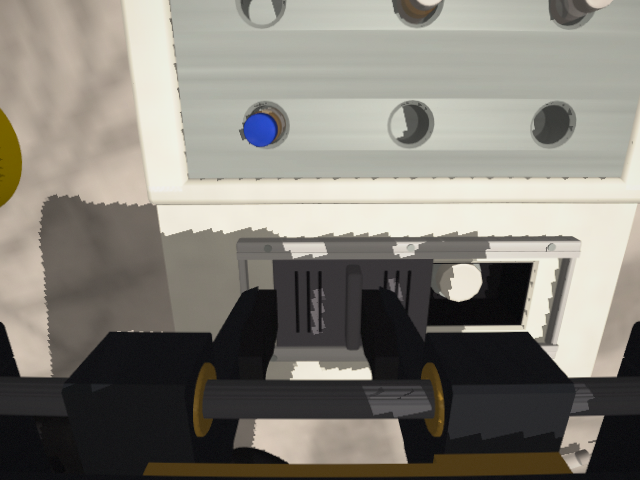

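The picture shows the fingers straddling the ridge (x about 353), the shutter about 12 mm short of its left stop, and the pale key exposed at (460,282).

```bash
python3 -m creep '[[0,-0.003,0,0,40],[0,-0.003,0,0,40],[0,-0.002,0,0,40],[0,-0.001,0,0,40],[0,-0.001,0,0,40],[0,-0.0005,0,0,40],[0,0,0,0,40],[0,0,0,0,40],[0,0,0,0,40],[0,0,0,0,40]]'
python3 - <<'E'
from station import r
from h import *
f=r.grab_frame('wrist');np.savez('w3.npz',**f);cv2.imwrite('pics/w3.png',f['color'][:,:,::-1])
E
```

```text
time_s: 6.08
eef_pos: [564.5, -50.2, 91.3]
tool_rot: [[0.96, -0.281, -0.001], [-0.281, -0.96, -0.004], [-0.0, 0.004, -1.0]]
force: [-4.5, -11.1, 0.6]
opening: 35.4
gripper_force: 6.1
```

View pics/w3.png

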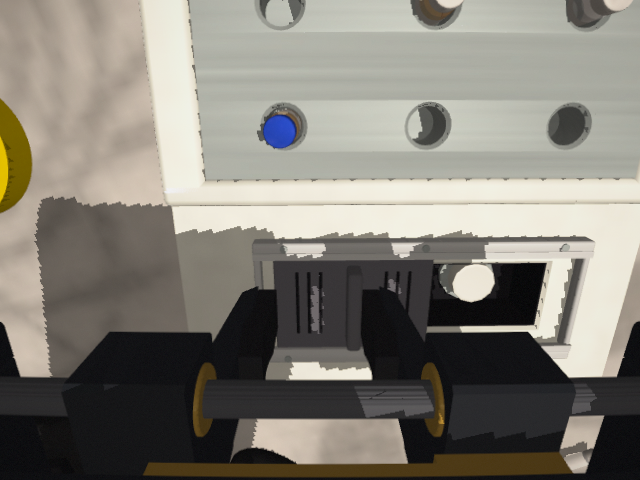

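The shutter now sits at its left stop with 12 N of reaction, and the key is at (469,282). I'll measure the travel and the key position.

```bash
python3 - <<'E'
from h import *
from station import r
f=dict(np.load('w3.npz'));w1=dict(np.load('w1.npz'))
o=r.get_obs();p0=o['eef_pos'];T=o['tool_rot'];print(o['force'])
a=onplane(w1,[(318.2,203)],72)[0];b=onplane(f,[(353.5,305)],72)[0]
print('ridge travel',T.T@(b-a), 'ridge rel tcp',T.T@(b-p0))
g=cv2.cvtColor(f['color'],cv2.COLOR_RGB2GRAY);m=np.zeros_like(g);m[255:310,436:500]=(g>150)[255:310,436:500]*255
c=max(cv2.findContours(m,0,2)[0],key=cv2.contourArea);(u,v),rad=cv2.minEnclosingCircle(c);print('key px',u,v,rad)
k=onplane(f,[(u,v)],44)[0];print('key',k,'rel tcp',T.T@(k-p0))
for z,px in [(58,[(432,260),(547,260),(538,326)])]: print('well',(onplane(f,px,z)-p0)@T)
print('rail corner shift', (onplane(f,[(256,240),(593,239)],65)-p0)@T)
# blue vial cap: same feature both frames
print('vial',onplane(f,[(280,131)],82)-onplane(w1,[(206,113)],82))
E
```

```text
[ -3.28478063 -11.61864235  -0.47700202]
ridge travel [  2.98344891 -58.27926547  -0.23269114] ridge rel tcp [ 5.99026519 14.80078488 19.35737362]
key px 469.5 279.0 24.824481964111328
key [ 547.74942406 -121.56226583   44.        ] rel tcp [ 3.87675054 72.94931751 47.58974821]
well [[ 19.80239737  49.42200287  33.49539861]
 [ 19.6006532   99.95904065  33.69712868]
 [-13.59405971 102.29305815  33.70712342]]
rail corner shift [[ 31.65506889 -24.57796936  26.19971901]
 [ 31.83668884 113.03269145  26.74900831]]
vial [[1.00367875 0.82587936 0.        ]]
```

The shutter is at its stop with about 58–60 mm of travel, and the heater hasn't shifted. I'll back off, lift, move over the key and close the fingers.

```bash
python3 -m creep '[[0,0.008,0,0,40],[0,0.005,0,0,40],[0,0,-0.01,0,40],[0,0,-0.015,0,40],[0,0,-0.015,0,40],[0.003,0.01,0,0,0],[0,0.02,0,0,0],[0,0.02,0,0,0],[0,0.015,0,0,0],[0,0,0,0,0]]' 10
python3 -m creep '[[0,0,0,0,0],[0,0,0,0,0],[0,0,0,0,0],[0,0,0,0,0],[0,0,0,0,0],[0,0,0,0,0],[0,0,0,0,0],[0,0,0,0,0],[0,0,0,0,0],[0,0,0,0,0]]'
python3 - <<'E'
from h import *
from station import r
o=r.get_obs();T=o['tool_rot'];k=np.array([547.7,-121.6,44]);print(o['eef_pos'],'to key',T.T@(k-o['eef_pos']),T)
T0=np.array([[.96,-.281],[-.281,-.96]]);print('target',np.array([564.5,-50.2])+T0@[3.3,74])
f=r.grab_frame('wrist');np.savez('w4.npz',**f);cv2.imwrite('pics/w4.png',f['color'][:,:,::-1])
E
```

```text
time_s: 6.97
eef_pos: [545.6, -126.1, 131.2]
tool_rot: [[0.959, -0.283, 0.0], [-0.283, -0.959, -0.001], [0.0, 0.001, -1.0]]
force: [0.8, -1.2, 0.1]
opening: 3.9
gripper_force: 0.0
time_s: 7.8
eef_pos: [546.0, -123.4, 131.2]
tool_rot: [[0.96, -0.28, 0.0], [-0.28, -0.96, -0.0], [0.0, 0.0, -1.0]]
force: [0.6, -0.6, -0.5]
opening: 0.8
gripper_force: 0.0
[ 546.00361401 -123.38286887  131.24499199] to key [ 1.12712725 -2.18854128 87.24497032] [[ 9.59897699e-01 -2.80350508e-01  1.03213009e-05]
 [-2.80350508e-01 -9.59897699e-01 -2.19631100e-05]
 [ 1.60647620e-05  1.81887568e-05 -1.00000000e+00]]
target [ 546.874  -122.1673]
```

View pics/w4.png

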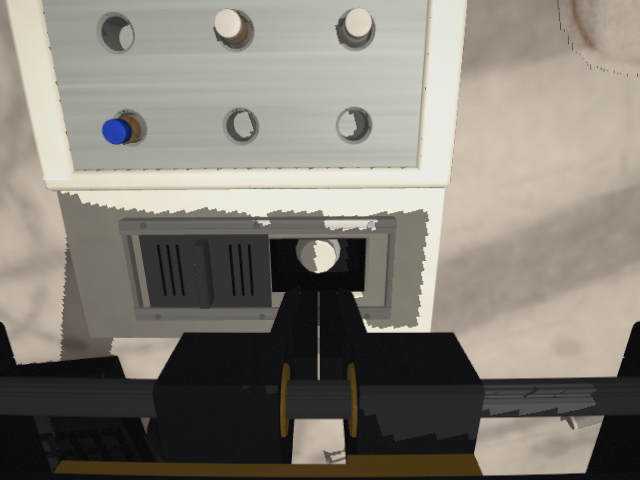

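The picture shows the well at columns 271–365 with the key at (318,256), centred on the closed fingers. I'll descend and press.

```bash
python3 -m creep '[[0.001,-0.0005,0.008,0,0],[0,0,0.008,0,0],[0,0,0.008,0,0],[0,0,0.008,0,0],[0,0,0.008,0,0],[0,0,0.007,0,0],[0,0,0.005,0,0],[0,0,0.003,0,0],[0,0,0,0,0],[0,0,0,0,0]]'
python3 -m creep '[[0,0,0.002,0,0],[0,0,0.002,0,0],[0,0,0.002,0,0],[0,0,0.002,0,0],[0,0,0,0,0],[0,0,0,0,0],[0,0,0,0,0],[0,0,0,0,0],[0,0,0,0,0],[0,0,0,0,0]]'
```

```text
time_s: 8.68
eef_pos: [547.2, -123.3, 76.2]
tool_rot: [[0.96, -0.28, -0.0], [-0.28, -0.96, 0.0], [-0.0, -0.0, -1.0]]
force: [-0.2, 0.2, -0.5]
opening: 0.6
gripper_force: 0.0
time_s: 9.52
eef_pos: [547.2, -123.2, 68.4]
tool_rot: [[0.96, -0.28, 0.0], [-0.28, -0.96, -0.0], [0.0, 0.0, -1.0]]
force: [-0.6, 0.8, 2.0]
opening: 0.2
gripper_force: 0.9
```

```bash
python3 -m creep '[[0,0,0.001,0,0],[0,0,0.001,0,0],[0,0,0.001,0,0],[0,0,0.001,0,0],[0,0,0.001,0,0],[0,0,0,0,0],[0,0,0,0,0],[0,0,0,0,0],[0,0,0,0,0],[0,0,0,0,0]]'
python3 -m creep '[[0,0,0.0005,0,0],[0,0,0.0005,0,0],[0,0,0.0005,0,0],[0,0,0,0,0],[0,0,0,0,0],[0,0,0,0,0],[0,0,0,0,0],[0,0,0,0,0],[0,0,0,0,0],[0,0,0,0,0]]'
```

```text
time_s: 10.35
eef_pos: [546.9, -123.1, 63.4]
tool_rot: [[0.96, -0.28, -0.0], [-0.28, -0.96, 0.0], [-0.0, -0.0, -1.0]]
force: [-3.5, 0.3, 5.4]
opening: 0.4
gripper_force: 2.7
time_s: 11.18
eef_pos: [547.0, -123.2, 63.3]
tool_rot: [[0.96, -0.28, -0.001], [-0.28, -0.96, 0.0], [-0.001, 0.0, -1.0]]
force: [-7.6, 2.3, 16.8]
opening: 0.7
gripper_force: 8.8
```

The key bottomed at 63.3 mm with 17 N of reaction. I'll lift straight out and check that it stays down.

```bash
python3 -m creep '[[0,0,-0.003,0,0],[0,0,-0.005,0,0],[0,0,-0.01,0,0],[0,0,-0.01,0,0],[0,0,-0.01,0,0],[0,0,-0.01,0,0],[0,0,-0.01,0,0],[0,0,-0.01,0,0],[0,0,0,0,0],[0,0,0,0,0]]'
python3 - <<'E'
from h import *
from station import r
o=r.get_obs();print(o['eef_pos'],o['force'])
f=r.grab_frame('wrist');np.savez('w5.npz',**f)
f4=dict(np.load('w4.npz'))
s=np.vstack([x['color'][190:350,100:440,::-1] for x in (f4,f)])
cv2.imwrite('pics/w5.png',cv2.resize(s,None,fx=1.8,fy=1.8))
for x in(f4,f):
    px,P,ok=cloud(x,(308,246,332,264)); print('key z',np.median(P[ok][:,2]))
E
```

```text
time_s: 12.02
eef_pos: [547.6, -123.4, 130.7]
tool_rot: [[0.96, -0.28, 0.002], [-0.28, -0.96, -0.001], [0.002, 0.0, -1.0]]
force: [0.2, -0.1, -0.7]
opening: 0.5
gripper_force: 0.0
[ 547.60174505 -123.41981812  130.68343789] [ 0.20683135 -0.13330789 -0.68849565]
key z 43.35711996667197
key z 37.291408663423134
```

View pics/w5.png

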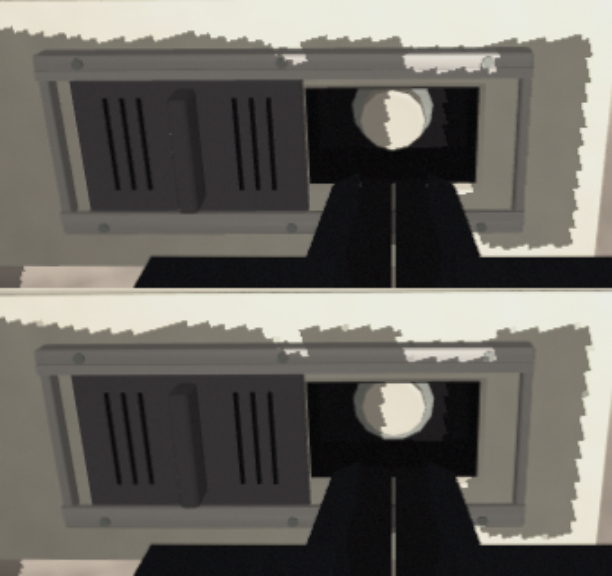

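The key is down: its top went from z 43.4 to 37.3 mm, and it stays there. The lower half of the picture shows it sunken. Now I'll go back to straddle the ridge, 59 mm towards tool -y.

```bash
python3 -m creep '[[0,-0.01,0,0,40],[0,-0.01,0,0,40],[0,-0.01,0,0,40],[0,-0.01,0,0,40],[0,-0.01,0,0,40],[0,-0.009,0,0,40],[0,0,0,0,40],[0,0,0,0,40],[0,0,0,0,40],[0,0,0,0,40]]'
python3 -m creep '[[0,0,0.008,0,40],[0,0,0.008,0,40],[0,0,0.008,0,40],[0,0,0.006,0,40],[0,0,0.005,0,40],[0,0,0.003,0,40],[0,0,0.001,0,40],[0,0,0,0,40],[0,0,0,0,40],[0,0,0,0,40]]'
```

```text
time_s: 12.9
eef_pos: [563.6, -66.9, 129.7]
tool_rot: [[0.96, -0.281, -0.0], [-0.281, -0.96, -0.0], [0.0, 0.0, -1.0]]
force: [0.3, 0.6, 0.8]
opening: 34.8
gripper_force: 0.0
time_s: 13.73
eef_pos: [564.0, -66.6, 91.1]
tool_rot: [[0.96, -0.28, 0.001], [-0.28, -0.96, -0.0], [0.001, 0.0, -1.0]]
force: [0.2, -0.7, -0.1]
opening: 35.3
gripper_force: 0.0
```

Down with no contact. Now I'll push shut, 65 mm first and then in small steps.

```bash
python3 -m creep '[[0,0.007,0,0,40],[0,0.007,0,0,40],[0,0.007,0,0,40],[0,0.007,0,0,40],[0,0.007,0,0,40],[0,0.007,0,0,40],[0,0.007,0,0,40],[0,0.007,0,0,40],[0,0.006,0,0,40],[0,0.004,0,0,40]]'
python3 -m creep '[[0,0.002,0,0,40],[0,0.002,0,0,40],[0,0.001,0,0,40],[0,0.001,0,0,40],[0,0.001,0,0,40],[0,0,0,0,40],[0,0,0,0,40],[0,0,0,0,40],[0,0,0,0,40],[0,0,0,0,40]]'
```

```text
time_s: 14.57
eef_pos: [545.0, -130.8, 90.7]
tool_rot: [[0.96, -0.281, 0.0], [-0.281, -0.96, -0.0], [0.0, 0.0, -1.0]]
force: [1.7, 2.3, -0.1]
opening: 34.9
gripper_force: 0.8
time_s: 15.4
eef_pos: [542.9, -136.6, 90.6]
tool_rot: [[0.96, -0.28, -0.001], [-0.28, -0.96, 0.0], [-0.001, 0.0, -1.0]]
force: [-0.1, 0.4, 0.3]
opening: 35.4
gripper_force: 0.2
```

```bash
python3 -m creep '[[0,0.001,0,0,40],[0,0.001,0,0,40],[0,0.0005,0,0,40],[0,0,0,0,40],[0,0,0,0,40],[0,0,0,0,40],[0,0,0,0,40],[0,0,0,0,40],[0,0,0,0,40],[0,0,0,0,40]]'
```

```text
time_s: 16.23
eef_pos: [542.6, -137.5, 90.5]
tool_rot: [[0.96, -0.28, 0.0], [-0.28, -0.96, 0.003], [-0.0, -0.003, -1.0]]
force: [2.9, 7.6, -0.1]
opening: 35.2
gripper_force: 3.8
```

The force has risen to 8 N with only 1 mm of movement in 2.5 mm commanded, so it's at the stop. I'll back off, lift clear and check.

```bash
python3 -m creep '[[0,-0.008,0,0,40],[0,-0.008,0,0,40],[0,0,-0.008,0,40],[0,0,-0.015,0,40],[0,0,-0.03,0,40],[0,0,-0.04,0,40],[0,0,-0.04,0,40],[0,0,-0.035,0,40],[0,0,0,0,40],[0,0,0,0,40]]'
python3 - <<'E'
from h import *
from station import r
o=r.get_obs();print(o['eef_pos'],o['force'])
f=r.grab_frame('wrist');g=dict(np.load('w1.npz'))
s=np.vstack([x['color'][100:260,140:420,::-1] for x in (g,f)])
cv2.imwrite('pics/w6.png',cv2.resize(s,None,fx=1.8,fy=1.8))
E
```

```text
time_s: 17.07
eef_pos: [548.3, -124.4, 262.3]
tool_rot: [[0.96, -0.28, 0.006], [-0.28, -0.96, -0.003], [0.006, 0.001, -1.0]]
force: [-1.1, 0.1, -0.5]
opening: 35.7
gripper_force: 0.0
[ 548.32664337 -124.36920208  262.31750439] [-1.14867886  0.06167407 -0.54318904]
```

View pics/w6.png

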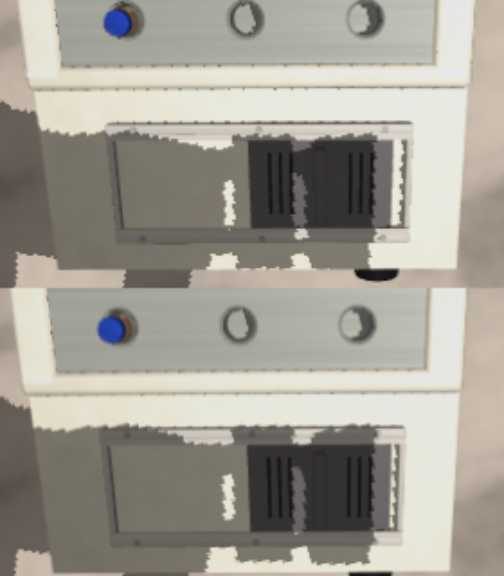

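The lower half shows the shutter shut against its right stop, a little tighter than at the start. The heater and vials are in place.

```bash
python3 -c "
from station import r
print(r.hand_in())"
```

```text
the job is handed in; nothing more can be done
None
```

I opened the shutter to its stop, pressed the reset key until it latched (its top measured 6 mm lower after I lifted off), pushed the shutter back against its shut stop and handed in at about 17 s; the final picture showed the heater and the vial in view in place, and no verdict was returned.

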